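# Set the length stop of a pipe cut-off jig and bring the pipe up to it

### The job

Get the cut-off jig ready for the next cut: on the stop carriage, swing the stop arm fully down, and slide the carriage along its square rail until the face that looks towards the saw guide is level with that edge of the masking tape wrapped round the rail which is nearer to it, then let go. After that slide the pipe along its vee rest, through the saw guide, until its plain end touches the stop arm, without shoving the stop off its mark. Leave the pipe lying in the vee and do not disturb the things lying about.

Things in the scene. Friction and masses are not known exactly. Their poses are not given: they have to be found in the camera images.
- jig: pipe cut-off jig, fixed: plywood base 170 x 530 x 18 mm carrying a vee rest, a saw guide and a rail; origin under its centre on the bench. Its y runs along pipe and rail (+y towards the pipe's outer end), x away from the robot, z up
- vee_rest (a point): point on the axis that the pipe has when it lies in the vee, at jig x -45, y 0, z 66 mm; axes as the jig's. The 90 degree steel vee runs from y -100 to +250 mm, opens upward and is narrower than the pipe, so fingers can reach down beside the pipe to 25 mm over the bench
- saw_guide (a point): middle of the saw kerf, on the pipe's axis; axes as the jig's. Dark upright cheeks stand 22 to 34 mm either side of the pipe's axis, from 14 mm before to 14 mm behind this point along y, tops 95 mm over the bench; the pipe passes between them
- rail (a point): on the axis of the square dark steel rail (20 x 20 mm, along y), at jig x 50, y -105, z 62 mm; axes as the jig's. Its posts stand 135 mm to either side of this point (20 mm thick along y, 36 mm deep, tops 78 mm over the bench)
- stop (a joint): travel of the stop carriage along the rail, m; 0 to 0.177, grows towards +y of the jig (towards tape and saw guide). It drags with about 10 N of friction and stays where it is left
- stop_edge (a point): on the carriage, on the rail axis, in the plane of its stop face (the +y face, towards the saw guide); axes as the jig's. The carriage is an aluminium block 46 (x) x 64 (y) x 46 (z) mm on the -y side of this point, centred on the rail, flat on top; a hinge lug juts 22 mm out of its front within 22 mm of the stop face
- stop_grip (a point): on the carriage, on the rail axis, 40 mm behind the stop face: good place to grip the block across its 46 mm (fingers in front and behind, along jig x), clear of hinge lug and stop arm once the arm is down
- stop_arm (a joint): angle of the stop arm, rad: 0 = fully down, level, reaching over the vee (its limit); 1.57 = straight up; 1.85 = leaning back away from the robot (limit). Stiff hinge (about 0.06 N m), it stays where it is left
- stop_hinge (a point): hinge axis of the stop arm, 34 mm in front (-x) of the rail axis and 18 mm above it; the axis is parallel to the rail. The arm is a steel bar 10 mm wide along the rail, 14 mm high, reaching 74 mm from the hinge, its +y side in the plane of the stop face
- stop_pad (a point): on the stop arm, 61 mm out from the hinge: the spot on the +y side of its down-turned foot (26 mm wide, 28 mm high) that the pipe's end meets; with the arm down it lies on the pipe's axis. Its axes turn with the arm and equal the jig's when the arm is down
- tape_mark: band of masking tape round the rail, 25 mm wide, fixed; origin on the rail axis at the tape's edge nearer to the carriage, the tape reaching 25 mm from there to +y; axes as the jig's. This edge is the mark for the stop face; the carriage always starts clear of it on the -y side
- pipe: steel pipe, 200 mm long, 33.7 mm outside diameter, about 0.45 kg, lying in the vee; origin at its centre, axis along its y; the threaded outer end is at +y. It may be rolled about its axis
- pipe_end (a point): centre of the pipe's plain end face (the -y end), 100 mm from the pipe's centre
- ptfe_roll: white tape roll 54 mm, 14 mm high, lying on the jig's base behind the pipe; leave alone
- elbow: galvanised pipe elbow 57 mm, on the jig's base behind the pipe; leave alone
- caliper: steel caliper 208 mm long, flat on the bench behind the jig; leave alone
- marker: marker pen 136 mm long, on the bench behind the jig; leave alone
- tee: galvanised tee 98 mm, on the bench at the left; leave alone
- wrench: adjustable wrench 184 mm long, on the bench at the near right; leave alone

How it is judged:
On the way, in this order (a step that is already met when the one before it is completed fails the run):
1. the stop arm is fully down, the carriage's stop face is level with the tape edge (within 3 mm) and the carriage has been let go (value of joint stop_arm below 0.05 rad and y of stop_edge in the frame of tape_mark between -0.003 and 0.003 m and contact force between the fingers and stop below 0.2 N), for 0.2 s.
2. the pipe's plain end has come up to the stop arm (within 2 mm) (y of pipe_end in the frame of stop_pad between -0.002 and 0.002 m), for 0.1 s.
At the end, for the whole second after the job is handed in: The stop arm is fully down (below 0.05 rad), the carriage's stop face is within 3 mm of the tape's edge nearer to it, the pipe lies in the vee (axis within 3 mm and 0.03 rad of its seat) with its plain end within 2 mm of the stop arm's face, and everything is let go and still (all of step 2 and value of joint stop_arm below 0.05 rad and y of stop_edge in the frame of tape_mark between -0.003 and 0.003 m and x of pipe in the frame of jig between -0.048 and -0.042 m and z of pipe in the frame of jig below 0.069 m and angle between the y axis of pipe and the y axis of jig, either way round below 0.03 rad and linear speed of pipe below 0.01 m/s and velocity of joint stop between -0.005 and 0.005 m/s); the robot touches nothing.
It fails at once if one of the things lying about is moved by more than 25 mm (distance of any of ptfe_roll, elbow, caliper, marker, tee, wrench from where it was at the start of the episode above 0.025 m).
It also fails if it takes over 64 s, if anything falls off the work surface, if the arm or the gripper's body presses on something with over 40 N, if the wrist force passes 120 N, or if a joint passes its speed limit or range.

### The arm

A 6-joint arm with a two-finger parallel gripper is mounted at the origin on a cart in front of the work surface, level with it; the furniture and walls round the work are solid. World frame = base frame: x ahead of the robot, y to its left, z up, the work surface at z = 0. Lengths are in m, angles in rad, forces in N, time in s.
With the tool pointing down it reaches from about 0.4 to 0.925 m from the base axis. Payload 3.4 kg.
Tool frame: the origin (TCP) lies on the front face of the gripper's body, between the roots of the fingers; the fingertips stand 73 mm ahead of it and the grasp point (between the pads) lies 54 mm ahead of it (ctrl.pinch_z is the distance from the TCP to the grasp point, in m); y points along the fingers, z is the direction in which the jaws open and shut, and the axes are right-handed (so a half turn about y gives the same grasp; the last joint's range is limited). The gripper opens to 85 mm and grips with 20 to 120 N. Pads are 22 mm wide; open, the fingers measure 114 mm over their backs; the gripper's body (76 mm by 85 mm) begins 54 mm behind the grasp point. The pads swing forward as they close: fully open they stand 13 mm farther back than shut.
Start: joints at [1.244, 0.307, 1.506, -0, 1.328, -0.073], TCP at [0.144, 0.557, 0.304] pointing down, gripper open.
Joint ranges: [-3.12, 3.12], [-1.05, 2.28], [0.14, 2.33], [-1.42, 4.57], [0.1, 2.73], [-2.68, 2.68]. Speed limits (rad/s): [2.57, 2.57, 3.14, 3.14, 3.14, 3.14].

### API

Orientations are given as [roll, pitch, yaw] about the fixed x, y, z axes, in that order (R = Rz(yaw) Ry(pitch) Rx(roll)).
In Python, from cell import ctrl gives the robot as it stands. Calls block until the motion is done:
- ctrl.move_ptp(position, orientation): joint-space move of the TCP to a pose.
- ctrl.move_straight(position, ori=None, v=0.15, until_force=None): straight line of the TCP; ori=None keeps the orientation; v is the mean speed in m/s. With until_force (N) it stops when the force on the tool has changed by that much, and returns True; else False.
- ctrl.set_joints(angles): joint-space move.
- ctrl.gripper_to(opening, grip_force=None): opening from 0.0 (shut) to 1.0 (fully open); grip_force is the grip in N (None keeps the last); returns when the fingers have stopped.
- ctrl.sleep(seconds).
- ctrl.ik(position, orientation): joint angles nearest the present ones, or None.
- ctrl.state(): the state.
- ctrl.grab_frame(name): name is "scene" or "side" or "wrist"; returns the picture (420x560x3 uint8, red, green, blue); there is no depth.
- ctrl.camera_params(name): a dict with "fx", "fy", "cx", "cy" (pixels), "R" (3x3) and "t" (3): a world point X has camera coordinates R X + t. Camera axes: x right, y down, z forward; pixel columns grow to the right and rows downward; lengths in m; the calibration is good to about 2 mm. The wrist camera is an equidistant fisheye: a pixel r from the principal point sees the ray r / f radians off the axis. A picture is of the moment at which its call begins: read the wrist's pose just before it. camera_params takes no time and is no camera call; for the wrist camera it gives the pose at the moment of the call.
A pose or a line that the arm cannot do raises ctrl.PlanningError and nothing moves.
- ctrl.sign_off(): hands the job in, once; it reports no verdict.
The state is a dict: "t": time; "joint_positions": joint angles; "dq": joint speeds; "effort": joint torques, N m; "ee_pos": TCP position; "tool_rot": TCP orientation; "ft_force": force on the tool from outside, world axes, zero at the start; "torque": the same for the moment, N m; "opening": opening from 0.0 (shut) to 1.0 (fully open).
Only numpy, scipy, OpenCV 4.12 (cv2) and the standard library are available. Lean on these libraries where they do the work, as an engineer would, in place of code of your own. Each camera call takes 0.05 s, during which the arm holds its last target. There are 200 camera calls.

## Working session

There is one attempt and no reset: what is moved stays moved. The work goes in short steps, each a Python script; the robot and the scene stay as the last script left them, time stands still between calls to the robot, and variables do not carry over. Pictures are saved under pics/ and viewed, about 8 in all and at most 12, crops included, and the job is handed in when it is done.

```bash
mkdir -p pics; ls; python3 - <<'E'
from cell import ctrl
import cv2,numpy as np
for n in("scene","side","wrist"):
    p=ctrl.camera_params(n); print(n,{k:np.round(v,4).tolist() for k,v in p.items()})
    im=ctrl.grab_frame(n)[...,::-1]; cv2.imwrite(f"pics/{n}0.png",im)
    
s=ctrl.state(); print(s)
E
```

```text
pics
scene {'fx': 455.0174, 'fy': 455.0174, 'cx': 274.8782, 'cy': 207.5169, 'R': [[-0.8449, -0.5349, -0.0049], [-0.4066, 0.6481, -0.6439], [0.3476, -0.5421, -0.7651]], 't': [0.437, 0.248, 1.2947]}
side {'fx': 405.1413, 'fy': 405.1413, 'cx': 281.9851, 'cy': 207.181, 'R': [[0.8709, -0.4911, 0.0208], [-0.2923, -0.5515, -0.7813], [0.3952, 0.6743, -0.6239]], 't': [-0.4382, 0.2081, 1.0434]}
wrist {'fx': 325.1923, 'fy': 325.1923, 'cx': 279.7174, 'cy': 210.4453, 'R': [[0.2508, 0.968, -0.0023], [0.9209, -0.2379, 0.3089], [0.2984, -0.0796, -0.9511]], 't': [-0.573, -0.04, 0.3805]}
{'t': 0.15, 'joint_positions': array([ 1.24452336e+00,  3.07417481e-01,  1.50736619e+00, -3.07275019e-05,
        1.32843197e+00, -7.35016024e-02]), 'dq': array([ 2.85220923e-04, -2.28040811e-03, -1.40294492e-03, -1.51842440e-03,
        8.69669703e-05, -1.16612611e-03]), 'effort': array([ 1.88209218e-03, -4.57972598e+01, -2.52218664e+01, -9.17718194e-05,
        8.60216474e-03,  3.02048886e-05]), 'ee_pos': array([0.1436983 , 0.55631858, 0.30318592]), 'tool_rot': array([-1.57241712e+00,  8.94479774e-05, -2.52764039e-01]), 'ft_force': array([-0.59352835, -0.13885537,  0.48987161]), 'torque': array([ 0.00432392, -0.00091601,  0.04233512]), 'opening': 1.0007301434572018}
```

View pics/scene0.png

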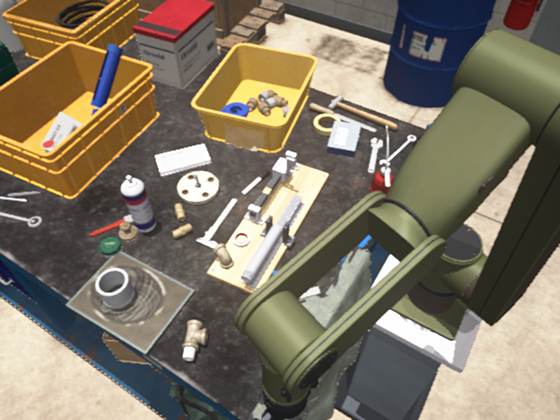

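View pics/side0.png

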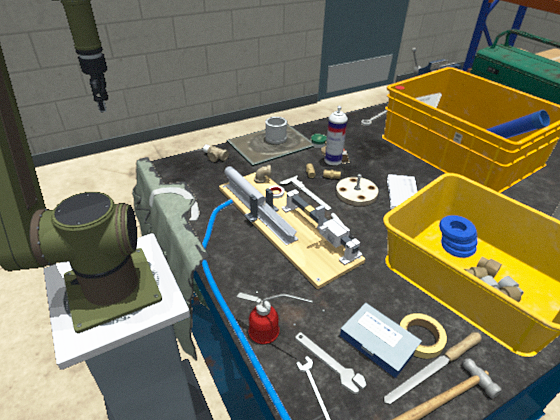

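```bash
python3 - <<'E'
import cv2,numpy as np
a=cv2.imread("pics/side0.png")[155:290,215:370]; b=cv2.imread("pics/scene0.png")[145:300,203:333]
cv2.imwrite("pics/side_c.png",cv2.resize(a,None,fx=5,fy=4.4,interpolation=3)[:600] if 0 else cv2.resize(a,None,fx=4,fy=4,interpolation=2))
cv2.imwrite("pics/scene_c.png",cv2.resize(b,None,fx=3.8,fy=3.8,interpolation=2))
E
```

```text
(no output)
```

View pics/side_c.png

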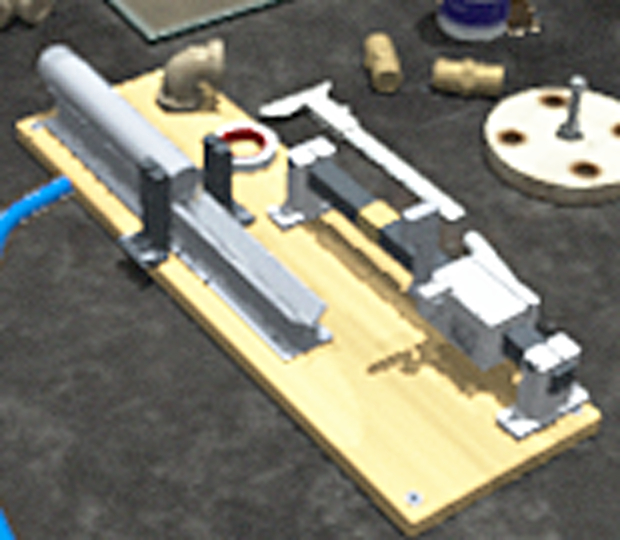

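View pics/scene_c.png

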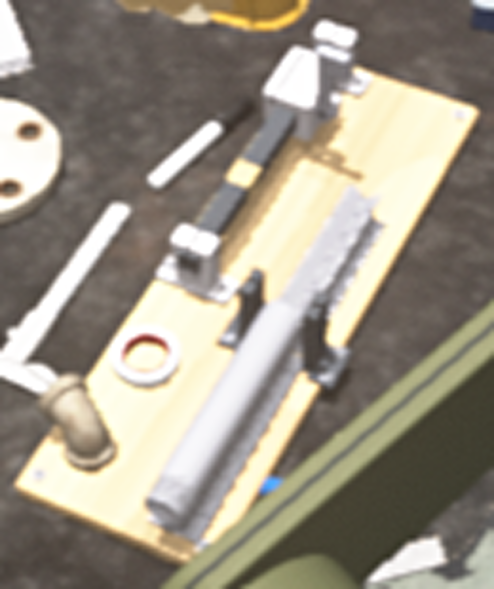

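```bash
cat > h.py <<'E'
import numpy as np, cv2
from scipy.optimize import least_squares
def proj(p,X):
    c=np.asarray(X)@p["R"].T+p["t"]; return c[...,:2]/c[...,2:]*p["fx"]+[p["cx"],p["cy"]]
def projw(p,X):  # equidistant fisheye
    c=np.asarray(X)@p["R"].T+p["t"]; r=np.linalg.norm(c[...,:2],axis=-1,keepdims=True)
    return c[...,:2]/r*np.arctan2(r,c[...,2:])*p["fx"]+[p["cx"],p["cy"]]
def rayw(p,uv):
    d=(np.asarray(uv,float)-[p["cx"],p["cy"]])/p["fx"]; th=np.linalg.norm(d)
    v=np.array([*(d/th*np.sin(th)),np.cos(th)]); return -p["R"].T@p["t"], p["R"].T@v
def atz(o,v,z): return o+v*(z-o[2])/v[2]
def jw(q,X):
    X=np.asarray(X,float); c,s=np.cos(q[2]),np.sin(q[2])
    return X@np.array([[c,-s,0],[s,c,0],[0,0,1]]).T+[q[0],q[1],0]
def wj(q,X):
    c,s=np.cos(q[2]),np.sin(q[2]); return (np.asarray(X)-[q[0],q[1],0])@np.array([[c,-s,0],[s,c,0],[0,0,1]])
E
python3 - <<'E'
from h import *
from cell import ctrl
S=ctrl.camera_params("side");C=ctrl.camera_params("scene")
side={(-85,-265):(415,525),(85,-265):(600,410),(-85,265):(17,122)}
sc={(-85,-265):(480,108),(85,265):(18,485),(-85,265):(190,555)}
d=[(S,np.array([*k,18])/1e3,np.array(v)/4+[215,155]) for k,v in side.items()]+[(C,np.array([*k,18])/1e3,np.array(v)/3.8+[203,145]) for k,v in sc.items()]
f=lambda q:np.concatenate([proj(p,jw(q,X))-uv for p,X,uv in d])
r=min((least_squares(f,[.6,0.2,a]) for a in(-.5,0,.5,1.5)),key=lambda r:r.cost)
print(r.x,r.fun.round(1))
q=r.x
def ray(p,uv,z):
    o=-p["R"].T@p["t"]; v=p["R"].T@np.array([(uv[0]-p["cx"])/p["fx"],(uv[1]-p["cy"])/p["fx"],1]); return wj(q,atz(o,v,z))
sd=lambda u,v,z:ray(S,(u/4+215,v/4+155),z).round(4)
ss=lambda u,v,z:ray(C,(u/3.8+203,v/3.8+145),z).round(4)
print("tape side",sd(380,205,.072),"scene",ss(243,172,.072))
print("carr top-side pts",sd(480,290,.085),ss(295,80,.085))
print("armtip side",sd(420,210,.15))
for n in("pipe end",):print(sd(185,172,.083),ss(275,305,.083))
p=ctrl.camera_params("wrist"); c=-p["R"].T@p["t"]; st=ctrl.state()
print("cam",c,"tcp",st["ee_pos"],"fwd",p["R"][2])
# wrist view candidate
for j in [(50,-130)]:
  g=jw(q,[j[0]/1e3,j[1]/1e3,.25])
  for yaw in (q[2]-np.pi/2,q[2]+np.pi/2,q[2]): print(g,yaw,ctrl.ik(g,[-np.pi/2,0,yaw]))
E
```

```text
[0.52098812 0.01210242 0.09808046] [-0.7 -0.3  1.   1.7  0.3  0.  -1.1 -0.4 -3.  -1.8  3.   2.9]
tape side [ 0.0565 -0.0458  0.072 ] scene [ 0.045  -0.0549  0.072 ]
carr top-side pts [ 0.0449 -0.1707  0.085 ] [ 0.0485 -0.1612  0.085 ]
armtip side [ 0.0105 -0.1395  0.15  ]
[-0.0505  0.0563  0.083 ] [-0.0468  0.0675  0.083 ]
cam [0.06705448 0.57553422 0.3729948 ] tcp [0.1436983  0.55631858 0.30318592] fwd [ 0.29852076 -0.07939057 -0.95109542]
[ 0.58347785 -0.11237663  0.25      ] -1.4727158660759248 [-0.26134773  0.37738906  1.54107801  0.          1.22312558 -0.35942819]
[ 0.58347785 -0.11237663  0.25      ] 1.6688767875138684 None
[ 0.58347785 -0.11237663  0.25      ] 0.09808046071897188 [-0.26134773  0.37738906  1.54107801  0.          1.22312558 -1.93022452]
```

```bash
python3 - <<'E'
from h import *
from cell import ctrl
q=[0.52098812,0.01210242,0.09808046]
ctrl.move_ptp(jw(q,[.03,-.08,.26]),[-np.pi/2,0,q[2]])
ctrl.sleep(.3)
p=ctrl.camera_params("wrist"); im=ctrl.grab_frame("wrist")[...,::-1]; np.savez("w1.npz",**p)
cv2.imwrite("pics/w1.png",im); 
print(ctrl.state()["t"],ctrl.state()["ee_pos"])
for n,X in dict(c1=(-.085,-.265,.018),c2=(.085,-.265,.018),c3=(.085,.265,.018),tape=(.05,-.05,.072)).items(): print(n,projw(p,jw(q,X)))
cv2.imwrite("pics/w1b.png",cv2.resize(im,(784,588),interpolation=2))
E
```

```text
3.1417 [ 0.55871888 -0.06426588  0.2600376 ]
c1 [101.96586136  84.83006351]
c2 [117.63682919 237.93771067]
c3 [538.34366149 233.8962635 ]
tape [315.47042748 227.69059224]
```

View pics/w1b.png

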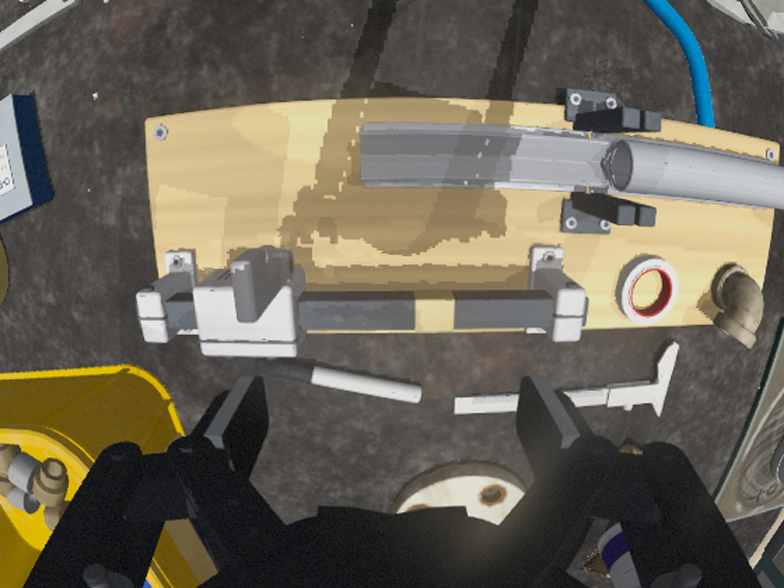

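```bash
python3 - <<'E'
from h import *
p=dict(np.load("w1.npz")); q0=[0.52098812,0.01210242,0.09808046]
g=lambda q,u,v,z:wj(q,atz(*rayw(p,(u/1.4,v/1.4)),z))
f=lambda q:np.concatenate([(g(q,147,119,.018)-[-.085,-.265,.018])[:2],(g(q,779,143,.018)-[-.085,.265,.018])[:2],[g(q,640,327,.018)[0]-.085],
   [g(q,380,293,.072)[0]-.040,g(q,380,330,.072)[0]-.060]])
r=least_squares(f,q0);q=r.x;print(q,r.fun.round(4))
print("tape",[g(q,*x,.072).round(4) for x in((414,295),(414,328),(454,310))])
print("carr face top",[g(q,*x,.085).round(4) for x in((297,345),(195,289),(203,345))])
print("arm pts z.15",[g(q,*x,.15).round(4) for x in((235,262),(235,320),(255,315),(257,262))])
print("pipe end",g(q,612,140,.083),g(q,622,166,.066))
print("marker",g(q,312,376,.01),g(q,420,395,.01))
im=cv2.imread("pics/w1.png"); c=im[165:265,95:345]; cv2.imwrite("pics/w1c.png",cv2.resize(c,(800,320),interpolation=2))
E
```

```text
[0.5173093  0.01302219 0.10543967] [ 0.0023  0.0031  0.0014 -0.0031 -0.0004 -0.0036  0.0002]
tape [array([ 0.0378, -0.0687,  0.072 ]), array([ 0.0591, -0.0685,  0.072 ]), array([ 0.0476, -0.0443,  0.072 ])]
carr face top [array([ 0.0646, -0.1388,  0.085 ]), array([ 0.0289, -0.2001,  0.085 ]), array([ 0.0656, -0.2005,  0.085 ])]
arm pts z.15 [array([-0.0028, -0.148 ,  0.15  ]), array([ 0.0235, -0.151 ,  0.15  ]), array([ 0.0211, -0.1413,  0.15  ]), array([-0.0026, -0.1381,  0.15  ])]
pipe end [-0.05863393  0.04544453  0.083     ] [-0.04379221  0.06219581  0.066     ]
marker [ 0.12580251 -0.14655332  0.01      ] [ 0.14339579 -0.05981206  0.01      ]
```

View pics/w1c.png

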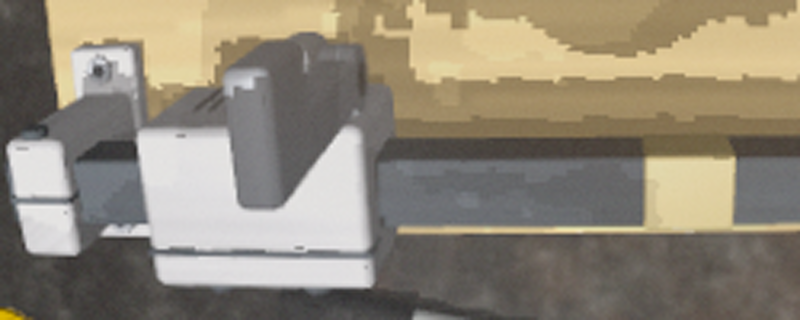

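```bash
cat >> h.py <<'E'
Q=[0.5173093,0.01302219,0.10543967]
O=[-np.pi/2,0,Q[2]-np.pi/2]
E
python3 - <<'E'
from h import *
from cell import ctrl
h=.013; Y=-.1445
ctrl.gripper_to(0.0)
T=lambda x,z:jw(Q,[x,Y,z+.073])
ctrl.move_ptp(T(.060,.18),O)
ctrl.move_straight(T(.060,.125),v=.12)
for th in np.arange(1.75,-.01,-.25):
    c=np.array([.016-.05*np.cos(th)+.007*np.sin(th),.080+.05*np.sin(th)+.007*np.cos(th)])
    hit=ctrl.move_straight(T(c[0]+h,c[1]),v=.08,until_force=15)
    print(round(th,2),hit,ctrl.state()["ft_force"].round(1))
    if hit: break
if not hit:
    print(ctrl.move_straight(T(-.034+h,.082),v=.03,until_force=8))
s=ctrl.state();print(s["t"],wj(Q,s["ee_pos"])-[0,0,.073],s["ft_force"])
E
```

```text
1.75 False [0.1 0.5 0.4]
1.5 False [-0.3  0.8  0.5]
1.25 False [-0.1  0.1  0.8]
1.0 False [ 0.5  0.7 -0.2]
0.75 False [ 0.3 -0.2  0.2]
0.5 False [ 0.3  0.3 -0.2]
0.25 False [-0.2 -0.  -0.4]
0.0 False [ 0.6 -0.2  0.4]
True
8.55 [-0.02096147 -0.14447876  0.0863387 ] [-2.67572265  1.75973248 12.396748  ]
```

```bash
python3 - <<'E'
from h import *
from cell import ctrl
s=ctrl.state()["ee_pos"]; ctrl.move_straight(s+[0,0,.06],v=.15)
ctrl.move_ptp(jw(Q,[.05,-.178,.21]),O); ctrl.gripper_to(1.0,40); ctrl.sleep(.2)
p=ctrl.camera_params("wrist"); im=ctrl.grab_frame("wrist")[...,::-1]; np.savez("w2.npz",**p)
cv2.imwrite("pics/w2.png",im); cv2.imwrite("pics/w2b.png",cv2.resize(im,(784,588),interpolation=2))
print(ctrl.state()["t"],projw(p,jw(Q,[[.05,-.0686,.072],[.05,-.138,.085]]))*1.4)
E
```

```text
10.5583 [[391.66712448  84.24819371]
 [391.77521174 240.31055616]]
```

View pics/w2b.png

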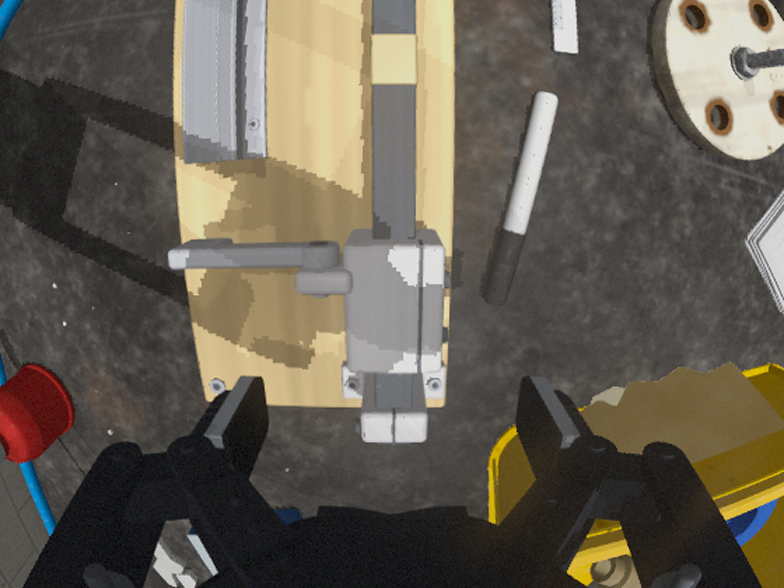

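```bash
python3 - <<'E'
from h import *
p=dict(np.load("w2.npz")); g=cv2.cvtColor(cv2.imread("pics/w2.png"),cv2.COLOR_BGR2GRAY).astype(int)
print("tape",g[54:66,272:292].mean(1).round())
for a,b in((252,262),(280,292)):print("carr",g[158:182,a:b].mean(1).round())
y=lambda u,v,z:wj(Q,atz(*rayw(p,(u,v)),z)).round(4)
for v in(59,59.5,60,60.5):print("T",v,y(280,v,.072))
for v in range(163,177,2):print("C",v,y(280,v,.085),"z.072",y(280,v,.072))
print("rail edges",y(265,120,.072),y(296.4,120,.072),"carr x",y(247,210,.085),y(317,210,.085))
E
```

```text
tape [216. 216. 216. 216. 214. 188. 134. 119. 119. 119. 119. 119.]
carr [136. 137. 136. 136. 136. 126. 115. 115. 115. 116. 116. 115. 115. 115.
 116. 116. 122. 120. 144. 149. 151. 153. 154. 154.]
carr [118. 119. 118. 118. 119. 118. 118. 118. 118. 118. 118. 117. 115. 119.
 120. 120. 135. 160. 191. 201. 214. 222. 223. 223.]
T 59 [ 0.0501 -0.0678  0.072 ]
T 59.5 [ 0.0501 -0.0682  0.072 ]
T 60 [ 0.0501 -0.0685  0.072 ]
T 60.5 [ 0.0501 -0.0688  0.072 ]
C 163 [ 0.0501 -0.1326  0.085 ] z.072 [ 0.0501 -0.1349  0.072 ]
C 165 [ 0.0501 -0.1339  0.085 ] z.072 [ 0.0501 -0.1362  0.072 ]
C 167 [ 0.0501 -0.1351  0.085 ] z.072 [ 0.0501 -0.1375  0.072 ]
C 169 [ 0.0501 -0.1364  0.085 ] z.072 [ 0.0501 -0.1388  0.072 ]
C 171 [ 0.0501 -0.1376  0.085 ] z.072 [ 0.0501 -0.1401  0.072 ]
C 173 [ 0.0501 -0.1388  0.085 ] z.072 [ 0.0501 -0.1415  0.072 ]
C 175 [ 0.0501 -0.1401  0.085 ] z.072 [ 0.0501 -0.1428  0.072 ]
rail edges [ 0.0406 -0.107   0.072 ] [ 0.0605 -0.107   0.072 ] carr x [ 0.0292 -0.1625  0.085 ] [ 0.0735 -0.1626  0.085 ]
```

```bash
python3 - <<'E'
from h import *
from cell import ctrl
ctrl.move_straight(jw(Q,[.0505,-.180,.121]),v=.12,until_force=15)
ctrl.gripper_to(0.0,40)
a=ctrl.state(); print(a["opening"],a["ft_force"].round(1))
ctrl.move_straight(jw(Q,[.0505,-.180+.0717,.121]),v=.05)
a=ctrl.state(); print(wj(Q,a["ee_pos"]),a["ft_force"].round(1))
ctrl.gripper_to(1.0); print(ctrl.state()["ft_force"].round(1))
ctrl.move_straight(jw(Q,[.0505,-.1083,.21]),v=.15)
ctrl.move_ptp(jw(Q,[.0505,-.155,.21]),O); ctrl.sleep(.2)
p=ctrl.camera_params("wrist"); im=ctrl.grab_frame("wrist")[...,::-1]; np.savez("w3.npz",**p)
cv2.imwrite("pics/w3.png",im); cv2.imwrite("pics/w3b.png",cv2.resize(im,(784,588),interpolation=2))
print(ctrl.state()["t"])
g=cv2.cvtColor(im,cv2.COLOR_BGR2GRAY).astype(int)
pr=projw(p,jw(Q,[[.05,-.0433,.072],[.05,-.0683,.072],[.05,-.0683,.085],[.05,-.0683,.039]]));print(pr)
r=int(pr[0,1]);print(r-6,g[r-6:r+6,272:290].mean(1).round()); r=int(pr[1,1]);print(r-12,g[r-12:r+20,272:290].mean(1).round())
print(r-12,g[r-12:r+20,250:260].mean(1).round())
E
```

```text
0.5331239935474625 [-1.4 -0.1  5.1]
[ 0.0507973  -0.1108641   0.12189533] [-1.2 -8.8  5.5]
[-0.3 -0.9  1. ]
15.25
[[280.3232684   58.14104235]
 [280.33069656  97.00806053]
 [280.32312622  96.24047572]
 [280.34621437  98.58352868]]
52 [112. 113. 114. 114. 114. 114. 114. 118. 171. 202. 208. 208.]
85 [209. 209. 209. 210. 209. 209. 209. 210. 210. 210. 211. 191. 149. 122.
 121. 119. 143. 188. 204. 210. 217. 217. 217. 218. 218. 217. 217. 217.
 217. 217. 218. 218.]
85 [186. 185. 185. 185. 185. 185. 194. 192. 192. 190. 190. 190. 190. 190.
 186. 167. 152. 181. 202. 214. 217. 218. 217. 217. 217. 217. 217. 217.
 217. 217. 217. 217.]
```

View pics/w3b.png

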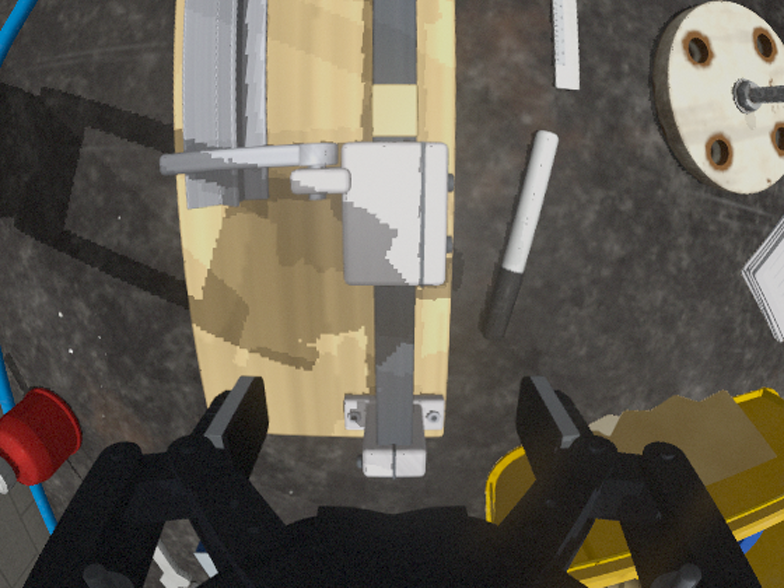

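```bash
python3 - <<'E'
from h import *
from cell import ctrl
y0=-.1109
ctrl.move_straight(jw(Q,[.0505,y0,.21]),v=.15)
ctrl.move_straight(jw(Q,[.0505,y0,.121]),v=.12,until_force=15)
ctrl.gripper_to(0.0,40)
Y=lambda:wj(Q,ctrl.state()["ee_pos"])[1]
s=Y(); c=y0
print(s)
while Y()-s<.0022 and c<y0+.007:
    c+=.0006; ctrl.move_straight(jw(Q,[.0505,c,.121]),v=.02); ctrl.sleep(.05)
print(c,Y(),ctrl.state()["ft_force"].round(1))
ctrl.gripper_to(1.0)
ctrl.move_straight(jw(Q,[.0505,c,.21]),v=.15)
ctrl.move_ptp(jw(Q,[.0505,-.155,.21]),O); ctrl.sleep(.2)
p=ctrl.camera_params("wrist"); im=ctrl.grab_frame("wrist")[...,::-1]; np.savez("w4.npz",**p)
cv2.imwrite("pics/w4.png",im); print(ctrl.state()["t"])
g=cv2.cvtColor(im,cv2.COLOR_BGR2GRAY).astype(int)
pr=projw(p,jw(Q,[[.05,-.0433,.072],[.05,-.0683,.072],[.05,-.0683,.085],[.05,-.0683-.064,.085]]));print(pr)
for r,a in((58,272),(97,272),(97,250)): print(r-8,g[r-8:r+12,a:a+12].mean(1).round())
r=int(pr[3,1]); print(r-8,g[r-8:r+14,252:262].mean(1).round())
cv2.imwrite("pics/w4c.png",cv2.resize(im[40:220,220:340],None,fx=3.3,fy=3.3,interpolation=2))
E
```

```text
-0.11100727102903754
-0.10549999999999997 -0.10829261665308186 [ -1.  -10.3   4.5]
21.5083
[[280.2638138   58.03927243]
 [280.27388643  96.89795557]
 [280.26424511  96.12429957]
 [280.26500822 200.79683197]]
50 [112. 112. 112. 113. 113. 113. 114. 114. 114. 118. 173. 202. 207. 207.
 207. 207. 207. 207. 208. 208.]
89 [209. 209. 209. 209. 209. 209. 210. 173. 153. 191. 206. 215. 217. 218.
 218. 217. 218. 217. 218. 217.]
89 [175. 176. 181. 181. 181. 181. 181. 180. 148. 186. 203. 213. 217. 217.
 217. 217. 217. 217. 217. 217.]
192 [148. 147. 146. 147. 147. 140. 131. 124. 145. 145. 145. 145. 146. 145.
 145. 144. 145. 145. 144. 145. 144. 144.]
```

View pics/w4c.png

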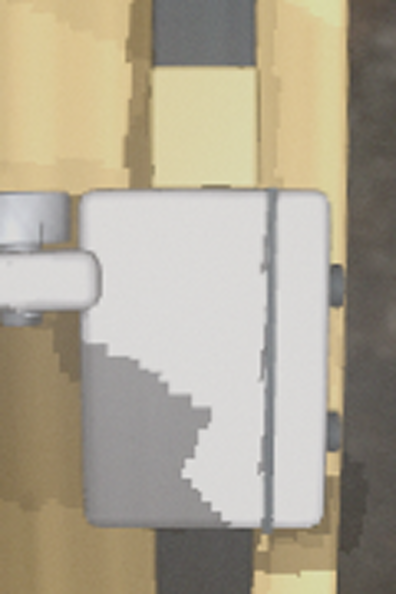

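```bash
python3 - <<'E'
from h import *
from cell import ctrl
ctrl.gripper_to(0.0)
T=lambda y,z=.066:jw(Q,[-.045,y,z+.073])
ctrl.move_straight(jw(Q,[.0,-.1,.24]),v=.2)
ctrl.move_ptp(T(.300,.16),O)
ctrl.move_straight(T(.300),v=.15,until_force=10)
print(ctrl.state()["t"],ctrl.state()["ft_force"].round(1),ctrl.state()["opening"])
yx=lambda:(wj(Q,ctrl.state()["ee_pos"])[1].round(4),(np.array([-np.sin(Q[2]),np.cos(Q[2]),0])@ctrl.state()["ft_force"]).round(1))
for y in(.26,.22,.18,.160):
    h=ctrl.move_straight(T(y),v=.06,until_force=9); print(y,h,yx())
    if h: break
if not h:
    print(ctrl.move_straight(T(.128),v=.015,until_force=4),yx())
p=ctrl.camera_params("wrist"); im=ctrl.grab_frame("wrist")[...,::-1]
cv2.imwrite("pics/w5.png",im); print(ctrl.state()["t"],yx())
E
```

```text
25.0917 [-0.2  0.9  1. ] 0.0012751904820113647
0.26 False (np.float64(0.2598), np.float64(3.1))
0.22 False (np.float64(0.2204), np.float64(5.8))
0.18 False (np.float64(0.1804), np.float64(4.8))
0.16 False (np.float64(0.1601), np.float64(4.8))
True (np.float64(0.1601), np.float64(0.2))
28.4833 (np.float64(0.1602), np.float64(0.4))
```

```bash
python3 - <<'E'
from h import *
from cell import ctrl
T=lambda y,z=.066:jw(Q,[-.045,y,z+.073])
yx=lambda:(wj(Q,ctrl.state()["ee_pos"])[1].round(4),(np.array([-np.sin(Q[2]),np.cos(Q[2]),0])@ctrl.state()["ft_force"]).round(1))
h=ctrl.move_straight(T(.150),v=.015,until_force=8.5);print(h,yx())
y=.150
while not h and y>.132:
    y-=.001; h=ctrl.move_straight(T(y),v=.015,until_force=8.5); r=yx(); print(round(y,3),h,r)
    if r[1]>8.5: break
y=yx()[0]
ctrl.move_straight(T(y+.03),v=.06); ctrl.move_straight(T(y+.03,.13),v=.15)
ctrl.move_ptp(jw(Q,[-.0,-.15,.22]),O); ctrl.sleep(.2)
p=ctrl.camera_params("wrist"); im=ctrl.grab_frame("wrist")[...,::-1]; np.savez("w6.npz",**p)
cv2.imwrite("pics/w6.png",im); print(ctrl.state()["t"])
print(projw(p,jw(Q,[[-.045,-.0683,.066],[.05,-.0683,.085]])))
cv2.imwrite("pics/w6c.png",cv2.resize(im[20:190,110:340],None,fx=3.4,fy=3.4,interpolation=2))
E
```

```text
False (np.float64(0.1498), np.float64(2.6))
0.149 False (np.float64(0.1489), np.float64(3.4))
0.148 False (np.float64(0.148), np.float64(3.4))
0.147 False (np.float64(0.1469), np.float64(3.5))
0.146 False (np.float64(0.1459), np.float64(3.6))
0.145 False (np.float64(0.1449), np.float64(3.2))
0.144 False (np.float64(0.1439), np.float64(3.5))
0.143 False (np.float64(0.143), np.float64(3.4))
0.142 False (np.float64(0.1427), np.float64(8.1))
0.141 False (np.float64(0.1424), np.float64(10.7))
34.3417
[[214.2871239  106.95355317]
 [359.16304632 107.5590549 ]]
```

View pics/w6c.png

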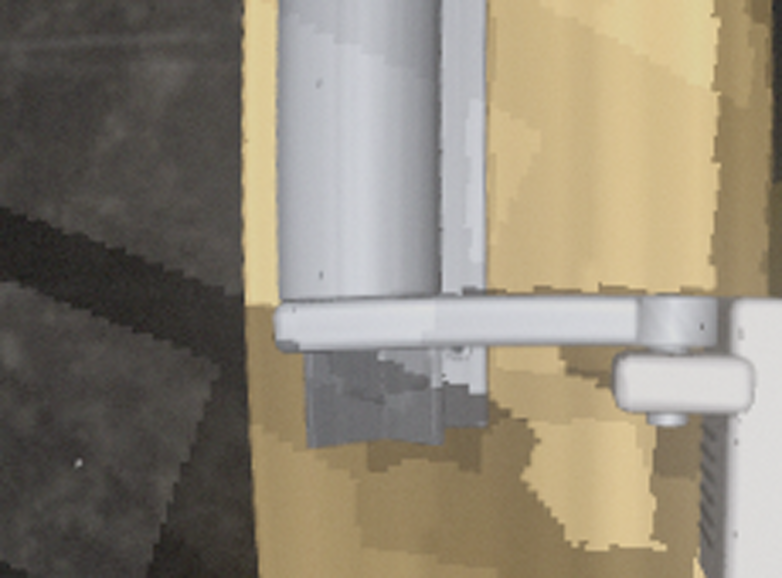

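```bash
python3 - <<'E'
from h import *
from cell import ctrl
ctrl.move_ptp(jw(Q,[.0505,-.155,.21]),O); ctrl.sleep(.3)
im=ctrl.grab_frame("wrist")[...,::-1]; cv2.imwrite("pics/w7.png",im)
for n in("w4","w7"):
    g=cv2.cvtColor(cv2.imread(f"pics/{n}.png"),cv2.COLOR_BGR2GRAY).astype(int)
    print(n,g[57:63,272:284].mean(1).round(),g[94:102,272:284].mean(1).round(),g[94:102,250:262].mean(1).round())
print(ctrl.state()["t"]); ctrl.sign_off()
E
```

```text
w4 [114. 114. 118. 173. 202. 207.] [209. 210. 173. 153. 191. 206. 215. 217.] [181. 181. 180. 148. 186. 203. 213. 217.]
w7 [113. 114. 182. 201. 207. 207.] [200. 175. 146. 193. 205. 215. 217. 217.] [180. 181. 152. 188. 203. 214. 217. 217.]
35.0167
the job is handed in; nothing more can be done
```

The job is done and handed in at about 35 s of the 64 s allowed; there was no verdict.

- **Stop arm:** I swung it down with the closed fingers until it met its limit. The fingertips stopped at 86 mm over the bench, where the level bar's top should be at 87 mm.
- **Carriage:** I gripped it and slid it along the rail. The first slide ended about 2.5 mm short because the arm gave under the rail friction. I gripped it again and moved it 2.7 mm. The wrist image then showed the stop face within about 0.5 mm of the tape edge.
- **Pipe:** I pushed it by its outer end through the saw guide until it met the stop arm. The push force rose from 3.5 N to 10.7 N with the fingers at y = 142.4 mm in the jig frame; contact was predicted at 142.7 mm. The wrist picture shows the plain end against the arm and the pipe lying in the vee.

**Last check:** I took another wrist picture from the same pose. The tape and the carriage edge had both shifted by one pixel row, which looks like a small difference in camera pose, so the stop does not appear to have moved.

**Failures and disagreements:** One force-stopped push stopped at once because the force dropped at the start, so I repeated it in small steps. The tape's far edge also appeared about 1 mm from where my jig fit put it. I set the carriage by the near edge, where the wrist pictures agreed. I did not check the loose items separately at the end, but the arm's path kept clear of them.

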